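Strap the battery down: toe the hold-down bar under its hook bolt and snap it shut

TASK

Strap the battery into its tray with the loose hold-down bar: tilt the bar to toe its oblong eye over the wide T-head of the hook bolt, level it so that it is trapped centrally under the head with its rubber foot in the lid's seat, and press the free end down until the spring catch snaps over it. Do it by feel, without forcing the bar against the hook bolt, battery or catch (stay below 30 N), leave it latched, and leave everything else on the bench where it is.

Things in the scene. Friction and masses are not known exactly. Their poses are not given: they have to be found in the camera images.
- tray: Battery set, bolted down: grey steel tray 196 x 172 mm holding a dark battery, 98 mm along x, 151 mm along y, with a raised lid, 86 x 139 mm, its top 101 mm above the bench. Origin: centre of the tray's underside, on the bench. x runs from the hook bolt to the catch, z up. Two terminals on the lid at x -37, y +-62 mm, 112 mm high.
- rod (a point): Nominal axis of the upright hook bolt (tray axes), 80 mm above the bench, x -66 mm of the tray. Rod 6 mm thick, free from 40 mm above the bench to its T-head: 42 mm along x (21 mm each way), 10 mm wide, 9 mm thick, underside nominally 35 mm above this point. Threaded and in a slotted hole, it stands up to 5.5 mm higher or lower and 3.5 mm to either side in x, which no reading tells: feel for it.
- seat (a point): Middle of the seat on the battery lid for the bar's foot, 101 mm above the bench, at x 10 mm of the tray (tray axes): 54 mm along x between two ribs 3 mm high, 6 mm wide and 120 mm long in y. The battery stands on a springy cushion: the lid resists the first 2 N, then gives 1 mm per N, 6 mm in all, then is hard.
- nose (a point): Tip of the spring catch's nose: at x 62 mm of the tray, 113 mm above the bench, with tray axes while the catch is upright. Nose and arm 20 mm wide. Nose underside flat, 111.5 mm above the bench; its top slopes up to 9.5 mm further in x, 17 mm higher. The arm's inner face is 13 mm beyond the tip; a thumb tab on top reaches 33 mm beyond, at most 130 mm high.
- catch (a joint): Catch angle, rad: 0 = upright (its rest, light spring); grows as it is pushed away from the battery, to 0.4; pivot 45 mm above the bench, 4 mm beyond the nose tip. The bar's end pressed down the nose's slope pushes it back about 0.1; once the bar's upper face is below the nose it springs to 0. With the bar hooked this takes 5 to 15 N, pushed down at the grip.
- bar_grip (a point): Centre of the black grip block on the loose hold-down bar (0.18 kg), 40 mm along x, 22 mm wide, 30 mm tall. x: from the eye to the free end; z: up. Under it a steel strip 5 mm thick, 22 mm wide (upper face 15, underside 20 mm below this point). Eye centre 86 mm to -x, free end 48 mm to +x. Strapped down, x lies along the tray's x and this point 20 mm to +x of the tray's centre.
- bar_foot (a point): Middle of the underside of the bar's rubber foot (bar_grip's axes), 28 mm below and 10 mm to -x of bar_grip: 50 mm along x, 22 mm wide, 8 mm thick. The bar lies on it on the bench, grip up. It belongs in the lid's seat.
- bar_eye (a point): Centre of the oblong eye (bar_grip's axes), mid-thickness of the 5 mm strip: 30 mm along x, 14 mm wide, rim 8 mm, 30 mm wide outside. Shorter than the T-head, so it passes only tilted 30 to 40 degrees, eye end low: the head's outer end (away from the battery) goes through first, till the eye's end meets the rod; then the eye's inner end comes down past the head's inner end.
- bar_tip (a point): Middle of the bar's free end face (bar_grip's axes), mid-thickness, 22 mm wide; this end goes under the catch's nose, about 6 mm past its tip.
- strap: Bystander: plain flat steel mending strap, 170 x 24 x 5 mm, three small round holes, no grip, no oblong eye; not part of the job.
- wrench: Bystander: combination wrench, lying.
- screwdriver: Bystander: screwdriver, lying.
- hammer: Bystander: hammer, lying.
- tape: Bystander: roll of tape, ring 90 mm across, 24 mm high.
- can: Bystander: upright spray can, 65 mm across, 190 mm tall.
- dish: Bystander: small blue tray of nuts, 90 x 70 x 30 mm.
- meter: Bystander: black multimeter lying on its back, 150 x 78 x 40 mm.

How it is judged:
By the outcome, as a careful person would: the job done as asked, in the order asked, and still so for the second after the job is handed in, with the robot touching nothing.
It also fails if it takes over 51 s, if anything falls off the work surface, if the arm or the gripper's body presses on something with over 40 N, if the wrist force passes 120 N, or if a joint passes its speed limit or range.

ROBOT

A 7-joint arm with a two-finger parallel gripper is mounted at the origin on the work surface. World frame = base frame: x ahead of the robot, y to its left, z up, the work surface at z = 0. Lengths are in m, angles in rad, forces in N, time in s.
With the tool pointing down it reaches from about 0.4 to 0.85 m from the base axis. Payload 10.4 kg.
Tool frame: the origin (TCP) lies on the centre line of the jaws, within the pads' length; the fingertips stand r.finger_overhang ahead of it and the grasp point (between the pads) lies 5 mm behind it (r.finger_overhang is the distance from the TCP to the fingertips, in m); z points along the fingers, y is the line along which they close (so a half turn about z gives the same grasp; the last joint's range is limited). The gripper opens to 87 mm and grips with 3 to 60 N. Pads are 19 mm wide; open, the fingers measure 117 mm over their backs; the gripper's body (75 mm by 190 mm) begins 51 mm behind the grasp point.
Start: joints at [1.153, 0.332, -0.065, 1.46, 0.022, 1.35, -0.088], TCP at [0.24, -0.577, 0.237] pointing down, gripper open.
Joint ranges: [-2.6, 2.6], [-0.5, 2.12], [-1.47, 1.34], [0.16, 2.42], [-1.27, 4.41], [0.06, 2.06], [-2.6, 2.6]. Speed limits (rad/s): [2.22, 2.22, 2.79, 2.79, 3.14, 3.14, 3.14].

INTERFACE

Orientations are given as a unit quaternion [x, y, z, w].
In Python, from bench import read_state, viewer, r gives the robot as it stands.
- The arm moves only by the tool carry_out, never from a script. Its argument "moves" is a list of rows, each a list of 6 numbers: the shift along the tool's x, y, z in units of 40 mm (1.0 is 40 mm), then the turn, a rotation vector about the tool's x, y, z in units of 8 degrees (1.0 is 8 degrees). A call has 1 to 20 rows; each row shifts and turns the commanded pose from where the row before left it, along the tool's axes as they then stand; what a row does not reach is not made up. A row lasts 1/8 s, in which the tool goes at most 62.5 mm and 10.7 degrees, less where a joint would pass 70% of its speed; a pose out of reach is approached as far as the arm can. A call is refused whole if a number of a shift passes 1 or a number of a turn 1, either way. A call with a gripper value outside its range is refused whole. "fingers" is the finger opening in mm, from 0 to 87, set as the call begins (left out, the last holds). The fingers move at their own pace and stop on an object; "force" is the grip in N (left out, the last holds). Time passes only in rows, so rows that do not move let the fingers close. It gives the time, the measured TCP pose, the force, the opening and the grip force at its end, in the units of the state.
- read_state(): the state, without advancing time (a new reading comes with each control period).
- viewer.camera(name): name is "scene" or "top" or "wrist"; returns a dict with "pixels" (480x640x3 uint8, red, green, blue), "range_z" (480x640 float32, m along the optical axis (not along the pixel's ray), 0 where there is no reading), "fx", "fy", "cx", "cy" (pixels), "xyz" and "orientation" of the camera in the world. Camera axes: x right, y down, z forward; pixel columns grow to the right and rows downward; lengths in m; the calibration is good to about 2 mm. A picture is of the moment at which its call begins.
- r.close_job(): hands the job in; it is judged then, once.
The state is a dict: "time": time; "joint_positions": joint angles; "joint_vel": joint speeds; "joint_torque": joint torques, N m; "ee_pos": TCP position; "eef_rot": TCP orientation; "ft_force": force on the tool from outside, world axes, zero at the start; "torque": the same for the moment, N m; "width": finger opening in m; "grip_force": force on a finger pad.
Only numpy, scipy, OpenCV 4.12 (cv2) and the standard library are available. Lean on these libraries where they do the work, as an engineer would, in place of code of your own. Each camera call takes 0.05 s, during which the arm holds its last target. There are 200 camera calls.

## Working session

There is one attempt and no reset: what is moved stays moved. The work goes in short steps, Python scripts to look and compute and a tool call to move; the robot and the scene stay as the last step left them, time stands still between calls to the robot, and variables do not carry over. Pictures are saved under pics/ and viewed, at most 10 in all, crops included, and the job is handed in when it is done.

Besides the shell and the picture viewer there is one more tool, called after "Call:" by a JSON object that holds its "op" and its "data", one argument or row to a line. carry_out: Moves the arm, as the interface text tells. Its arguments: {"type":"object","properties":{"moves":{"type":"array","items":{"type":"array","items":{"type":"number"}}},"fingers":{"type":"number"},"force":{"type":"number"}},"required":["moves"]}

```bash
ls; mkdir -p pics; cat > h.py <<'E'
import numpy as np, cv2
from scipy.spatial.transform import Rotation as R
from bench import read_state, viewer, r
def cam(n,save=None):
    c=viewer.camera(n); 
    if save: cv2.imwrite('pics/'+save,c['pixels'][:,:,::-1])
    np.savez(''+n+'.npz',**{k:np.asarray(v) for k,v in c.items()})
    return c
def ld(n): return dict(np.load(''+n+'.npz'))
def cloud(c):
    z=c['range_z'];v,u=np.mgrid[:480,:640]
    p=np.stack([(u-c['cx'])/c['fx']*z,(v-c['cy'])/c['fy']*z,z],-1)
    q=np.asarray(c['orientation'])
    return p@(R.from_quat(q) if q.shape==(4,) else R.from_matrix(q)).as_matrix().T+c['xyz']
E
python3 - <<'E'
from h import *
for n in('top','scene'):
    c=cam(n,n+'0.png');print(n,c['xyz'],c['orientation'],c['fx'])
print(read_state(),r.finger_overhang)
E
```

```text
pics
top [ 0.29348917 -0.03189523  1.64092776] [-0.69727129  0.71100636 -0.05598483  0.07175243] 597.9897918514436
scene [1.0209288  0.40422969 1.2011605 ] [ 0.39909007  0.87997192 -0.23361078 -0.10863946] 502.4755134541121
{'time': 0.1, 'joint_positions': array([ 1.15339197,  0.33280107, -0.06470047,  1.46084179,  0.02162108,
        1.34993862, -0.08849845]), 'joint_vel': array([ 0.00126324, -0.00038332, -0.00097894, -0.00348251, -0.00085782,
       -0.00204828, -0.00051884]), 'joint_torque': array([ 2.24364710e-03, -6.24543428e+01,  2.50625907e-02, -3.90718925e+01,
       -6.14538020e-02,  3.66412173e-02,  9.47425178e-05]), 'ee_pos': array([ 0.24025398, -0.57661455,  0.23584568]), 'eef_rot': array([ 9.80576671e-01,  1.96135094e-01, -1.65797038e-04, -6.24717909e-04]), 'ft_force': array([ 0.02349178, -0.28342714,  0.04654176]), 'torque': array([ 0.03375449, -0.04295379, -0.01650836]), 'grip_force': 0.0, 'width': 0.08658575581795692} 0.014
```

View pics/top0.png

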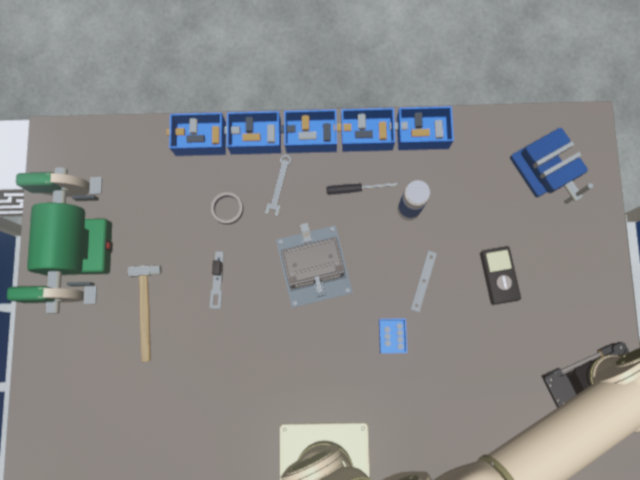

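View pics/scene0.png

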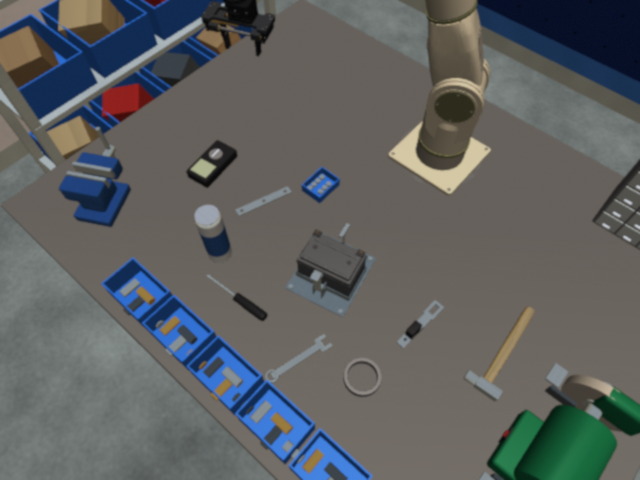

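The top view shows the tray at (315,266), with the hook T-head at about (320,287) and the catch at about (305,232). The bar is at (216,280), eye end down and grip at (217,268). The strap at (424,281) is a bystander. The scene view agrees.

```bash
python3 - <<'E'
from h import *
c=ld('top');im=c['pixels'][:,:,::-1]
a=cv2.resize(im[235:325,185:365],None,fx=4.4,fy=4.4,interpolation=cv2.INTER_CUBIC)
cv2.imwrite('pics/crop1.png',a)
P=cloud(c)
def pts(u0,u1,v0,v1,z0,z1):
    p=P[v0:v1,u0:u1].reshape(-1,3); return p[(p[:,2]>z0)&(p[:,2]<z1)]
def rect(p):
    rc=cv2.minAreaRect((p[:,:2]*1000).astype(np.float32)); return np.round(rc[0],1),np.round(rc[1],1),round(rc[2],1),len(p),p[:,2].mean().round(4)
print('bench',np.median(P[300:340,240:270,2]))
print('bar all',rect(pts(200,232,245,315,.006,.06)))
print('strip',rect(pts(200,232,245,315,.006,.02)))
print('grip',rect(pts(200,232,245,315,.033,.06)))
print('lid',rect(pts(270,360,225,310,.095,.106)))
print('tray',rect(pts(265,365,220,315,.002,.04)))
p=pts(265,365,220,315,.107,.2)
for q in (p[p[:,0]>np.median(P[266,315,0])+.04], p[p[:,0]<P[266,315,0]-.045]): print(rect(q), q.min(0),q.max(0))
E
```

```text
bench 3.4470823960797148e-06
bar all (array([503.4, 288.6]), array([193.9,  86.4]), 0.7, 592, np.float64(0.0185))
strip (array([503.4, 288.6]), array([193.9,  86.4]), 0.7, 444, np.float64(0.0119))
grip (array([531.7, 281.3]), array([22.6, 40.6]), 85.3, 119, np.float64(0.0419))
lid (array([533.5,  17.8]), array([ 95.5, 146.9]), 12.5, 1517, np.float64(0.101))
tray (array([534. ,  15.6]), array([277.9, 263.7]), 88.8, 2969, np.float64(0.0065))
(array([596.3,  17.8]), array([ 63.3, 115.6]), 1.4, 141, np.float64(0.1225)) [ 0.56320529 -0.04031016  0.10702655] [0.62763357 0.07485433 0.13922535]
(array([462.6,   1.4]), array([26.5,  9.3]), 13.0, 42, np.float64(0.1258)) [ 0.44973864 -0.00441154  0.1170179 ] [0.47530895 0.00821905 0.1332691 ]
```

View pics/crop1.png

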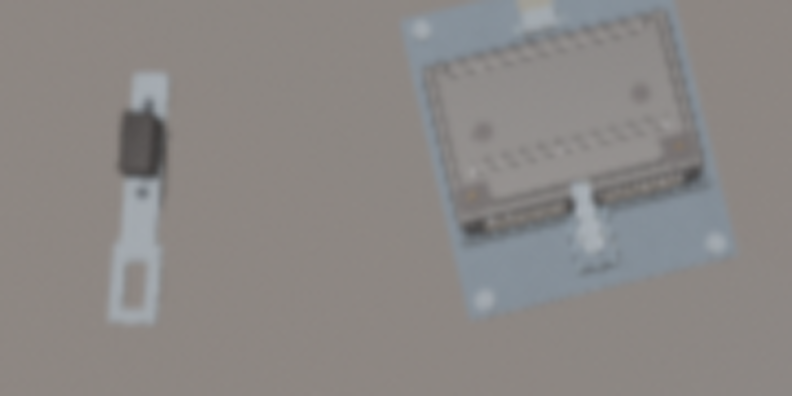

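The crop shows the bar's grip at crop (140,143), its eye at (132,290) and the T-head at (588,218). The tray yaw is about +12.5° and the bar yaw about -4.7°.

```bash
cat >> h.py <<'E'
def pose():
    s=read_state(); return np.array(s['ee_pos']),R.from_quat(s['eef_rot'])
def tool(az,pitch=0,roll=0):
    # az deg of tool x; tool z down; pitch>0: fingertips swing toward +tool x (eye end low)
    return R.from_euler('z',az,degrees=True)*R.from_euler('y',-pitch,degrees=True)*R.from_euler('x',180,degrees=True)
def plan(tp,tR,p0=None,R0=None,n=None,lim=.9):
    if p0 is None: p0,R0=pose()
    tp=np.array(tp); d=(R0.inv()*tR).as_rotvec(degrees=True)
    L=R0.inv().apply(tp-p0)
    if n is None: n=int(np.ceil(max(abs(L).max()/.04/lim,np.linalg.norm(L)/.0625/lim,abs(d).max()/8/lim,np.linalg.norm(d)/10.7/lim,1)))
    # constant rotation step; shift solved per-row for straight line
    out=[];p=p0.copy();Rc=R0
    st=np.round(d/8/n,2)
    for i in range(n):
        s=np.round(Rc.inv().apply(p0+(tp-p0)*(i+1)/n-p)/.04,2)
        out.append([float(x) for x in np.r_[s,st]]); p=p+Rc.apply(s*.04); Rc=Rc*R.from_rotvec(st*8,degrees=True)
    print(n,str(out).replace(' ','')); print('pred',p.round(4),(Rc.inv()*tR).magnitude()*57.3)
    return p,Rc
E
python3 - <<'E'
from h import *
c=cam('wrist');p,Q=pose()
print('cam in tool',Q.inv().apply(c['xyz']-p), (Q.inv()*R.from_quat(c['orientation'])).as_matrix().round(2),c['fx'])
P=cloud(ld('top'));q=P[180:225,395:435].reshape(-1,3);q=q[q[:,2]>.15];print('can',q.mean(0),q.max(0))
a,b=plan([.42,-.30,.33],tool(13))
plan([.5,-.02,.36],tool(13),a,b)
E
```

```text
cam in tool [ 0.07184737  0.00067973 -0.14724799] [[ 0.   -0.97 -0.26]
 [ 1.    0.   -0.  ]
 [ 0.   -0.26  0.97]] 398.50334133191376
can [ 0.67704047 -0.2439399   0.2132104 ] [ 0.71927034 -0.03189523  1.64092776]
8 [[0.85,-0.58,-0.29,-0.0,0.0,0.15],[0.84,-0.6,-0.3,-0.0,0.0,0.15],[0.83,-0.62,-0.29,-0.0,0.0,0.15],[0.81,-0.63,-0.29,-0.0,0.0,0.15],[0.8,-0.66,-0.3,-0.0,0.0,0.15],[0.78,-0.66,-0.29,-0.0,0.0,0.15],[0.77,-0.69,-0.29,-0.0,0.0,0.15],[0.76,-0.7,-0.3,-0.0,0.0,0.15]]
pred [ 0.42   -0.3     0.3301] 0.06375532775390416
8 [[0.44,-0.8,-0.09,-0.0,0.0,0.0],[0.44,-0.79,-0.1,-0.0,0.0,0.0],[0.44,-0.8,-0.09,-0.0,0.0,0.0],[0.44,-0.79,-0.09,-0.0,0.0,0.0],[0.44,-0.8,-0.09,-0.0,0.0,0.0],[0.44,-0.8,-0.1,-0.0,0.0,0.0],[0.45,-0.79,-0.09,-0.0,0.0,0.0],[0.44,-0.8,-0.09,-0.0,0.0,0.0]]
pred [ 0.5001 -0.0199  0.36  ] 0.06375532775390416
```

Call:
{"op": "carry_out", "data": {
  "moves": [
    [0.85, -0.6, -0.3, 0, 0, 0.15],
    [0.84, -0.6, -0.3, 0, 0, 0.15],
    [0.83, -0.62, -0.3, 0, 0, 0.15],
    [0.81, -0.63, -0.3, 0, 0, 0.15],
    [0.8, -0.65, -0.3, 0, 0, 0.15],
    [0.78, -0.67, -0.3, 0, 0, 0.15],
    [0.77, -0.69, -0.3, 0, 0, 0.15],
    [0.75, -0.7, -0.3, 0, 0, 0.15],
    [0.45, -0.8, -0.1, 0, 0, 0],
    [0.45, -0.8, -0.1, 0, 0, 0],
    [0.45, -0.8, -0.1, 0, 0, 0],
    [0.45, -0.8, -0.1, 0, 0, 0],
    [0.45, -0.8, -0.1, 0, 0, 0],
    [0.45, -0.8, -0.1, 0, 0, 0],
    [0.45, -0.8, -0.1, 0, 0, 0],
    [0.45, -0.8, -0.1, 0, 0, 0],
    [0, 0, 0, 0, 0, 0]
  ]
}}

```text
time: 2.28
ee_pos: [0.5023, -0.0145, 0.3647]
eef_rot: [0.993, 0.116, 0.0, -0.0]
ft_force: [-0.4, -0.8, -0.3]
width: 0.0869
grip_force: 0.0
```

```bash
python3 - <<'E'
from h import *
c=cam('wrist','w1.png');P=cloud(c);p,Q=pose();print(p,Q.as_euler('zyx',degrees=True),read_state()['time'],read_state()['joint_positions'].round(2))
q=P.reshape(-1,3);d=q[:,:2]-[.534,.0178];near=(abs(d)<.13).all(1)
def rect(m,n):
    k=q[m&near];rc=cv2.minAreaRect((k[:,:2]*1000).astype(np.float32));print(n,np.round(rc[0],1),np.round(rc[1],1),round(rc[2],1),len(k),np.median(k[:,2]).round(4))
z=q[:,2]
rect((z>.098)&(z<.1035)&(np.hypot(*d.T)<.082),'lid')
rect((z>.108)&(d[:,0]<-.02)&(d@[-np.sin(.22),np.cos(.22)]>-.03)&(abs(d@[-np.sin(.22),np.cos(.22)])<.03),'head')
rect((z>.107)&(d@[np.cos(.22),np.sin(.22)]>.04)&(abs(d@[-np.sin(.22),np.cos(.22)])<.03),'catch')
for s in(-1,1):rect((z>.107)&(z<.116)&(s*(d@[-np.sin(.22),np.cos(.22)])>.05),'term')
rect((z>.002)&(z<.012),'tray')
E
```

```text
[ 0.50202349 -0.01664555  0.36443488] [-1.31587062e+01 -8.28703925e-03 -1.79997846e+02] 2.325 [ 0.49  0.06 -0.57  1.53  0.03  1.56 -1.42]
lid [535.8  18.1] [ 88.1 143.6] 12.5 10729 0.1003
head [486.4  16.5] [77.7 27.7] 41.4 7809 0.4133
catch [613.5  35.7] [32.7 20. ] 12.7 911 0.1286
term [514.2 -50.2] [1.3 6.1] 11.0 14 0.111
term [487.4  70.8] [0.6 6.2] 14.7 10 0.1109
tray [533.3  19.3] [244.6 252.3] 4.2 4308 0.0027
```

View pics/w1.png

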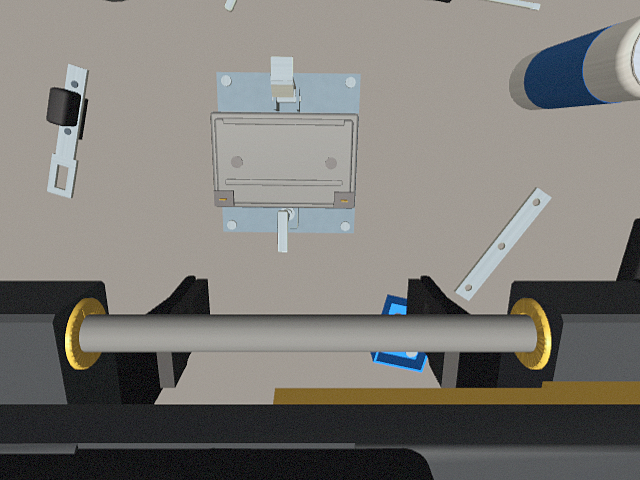

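Wrist view: T-head at (283,208–252), catch at (283,75), ribs at rows ~122 and 182, terminals at (223,198) and (344,198), bar on the left with grip (63,107) and eye (61,177). Now the head, lid and bar measured more closely.

```bash
python3 - <<'E'
from h import *
c=ld('wrist');P=cloud(c)
def rect(n,u0,u1,v0,v1,z0,z1):
    k=P[v0:v1,u0:u1].reshape(-1,3);k=k[(k[:,2]>z0)&(k[:,2]<z1)]
    rc=cv2.minAreaRect((k[:,:2]*1000).astype(np.float32));print(n,np.round(rc[0],1),np.round(rc[1],1),round(rc[2],1),len(k),np.median(k[:,2]).round(4),k[:,2].min().round(4),k[:,2].max().round(4))
    return k
rect('head',268,305,200,258,.112,.135)
rect('headtop',268,305,200,258,.118,.135)
rect('lid',205,365,105,215,.0985,.1025)
rect('ribs',218,350,176,188,.1025,.106)
rect('rib2',205,365,105,135,.1025,.106)
rect('tL',210,240,185,210,.107,.116)
rect('tR',330,360,185,210,.107,.116)
rect('grip',40,95,80,130,.038,.05)
k=rect('strip',40,95,60,200,.008,.0165)
# tray corner holes
for u,v in((226,81),(350,83),(232,226),(345,226)): print(P[v,u].round(4))
E
```

```text
head [472.    3.7] [41.9  9.5] 13.0 417 0.1252 0.1173 0.1279
headtop [471.9   3.6] [41.9  9.2] 12.3 416 0.1252 0.1188 0.1279
lid [537.2  18.7] [ 87.8 139.7] 10.9 9762 0.1002 0.0985 0.1025
ribs [516.3  13.8] [  8.3 117.8] 13.1 485 0.1033 0.1025 0.1051
rib2 [574.   26.9] [  9.7 118.3] 12.3 520 0.1033 0.1025 0.1059
tL [487.4  70.8] [0.6 6.2] 14.7 10 0.1109 0.107 0.1117
tR [514.2 -50.2] [1.3 6.1] 11.0 14 0.111 0.1094 0.1123
grip [533.2 281.8] [22.3 39.9] 86.5 718 0.0418 0.038 0.0453
strip [502.5 284.6] [ 31.9 157.6] 85.9 2104 0.012 0.008 0.0164
[0.6057 0.1098 0.0039]
[ 0.6374 -0.0346  0.0062]
[0.4328 0.0701 0.0056]
[ 0.4672 -0.0732  0.0071]
```

Tray centre (535.8, 18.3) mm at yaw 12.5°, and bar grip (533, 282) at yaw -4.5°. Ribs, terminals and holes agree to within 1 mm. Now to grasp.

```bash
python3 - <<'E'
from h import *
a,b=plan([.533,.282,.12],tool(-4.5))
plan([.533,.282,.025],tool(-4.5),a,b,n=4)
E
```

```text
8 [[0.31,-0.89,0.76,-0.0,0.0,0.28],[0.27,-0.89,0.77,-0.0,0.0,0.28],[0.24,-0.91,0.76,-0.0,0.0,0.28],[0.2,-0.92,0.77,-0.0,0.0,0.28],[0.16,-0.92,0.76,-0.0,0.0,0.28],[0.13,-0.93,0.76,-0.0,0.0,0.28],[0.09,-0.94,0.77,-0.0,0.0,0.28],[0.06,-0.93,0.76,-0.0,0.0,0.28]]
pred [0.5331 0.2819 0.12  ] 0.2614531084405347
4 [[-0.0,-0.0,0.59,-0.0,0.0,-0.01],[-0.0,-0.0,0.6,-0.0,0.0,-0.01],[-0.0,-0.0,0.59,-0.0,0.0,-0.01],[-0.0,-0.0,0.6,-0.0,0.0,-0.01]]
pred [0.5331 0.2819 0.0248] 0.05933191962768673
```

Call:
{"op": "carry_out", "data": {
  "moves": [
    [0.31, -0.89, 0.76, 0, 0, 0.28],
    [0.27, -0.89, 0.77, 0, 0, 0.28],
    [0.24, -0.91, 0.76, 0, 0, 0.28],
    [0.2, -0.92, 0.77, 0, 0, 0.28],
    [0.16, -0.92, 0.76, 0, 0, 0.28],
    [0.13, -0.93, 0.76, 0, 0, 0.28],
    [0.09, -0.94, 0.77, 0, 0, 0.28],
    [0.06, -0.93, 0.76, 0, 0, 0.26],
    [0, 0, 0, 0, 0, 0]
  ],
  "fingers": 60
}}

```text
time: 3.45
ee_pos: [0.532, 0.2818, 0.117]
eef_rot: [0.999, -0.04, -0.002, 0.001]
ft_force: [-0.0, -0.7, 0.8]
width: 0.0599
grip_force: 0.0
```

```bash
python3 - <<'E'
from h import *
c=cam('wrist');P=cloud(c)
for n,z0,z1 in(('grip',.038,.05),('strip',.008,.0165)):
    k=P.reshape(-1,3);k=k[(k[:,2]>z0)&(k[:,2]<z1)&(abs(k[:,0]-.51)<.12)&(abs(k[:,1]-.283)<.026)]
    rc=cv2.minAreaRect((k[:,:2]*1000).astype(np.float32));print(n,np.round(rc[0],1),np.round(rc[1],1),round(rc[2],1),len(k),np.median(k[:,2]).round(4))
print(pose()[0])
plan([.533,.282,.025],tool(-4.5),n=4)
E
```

```text
grip [533.4 282.8] [21.7 40.1] 86.0 2311 0.0418
strip [502.5 285.3] [ 29.4 158.1] 86.4 3524 0.0122
[0.5332268  0.28033969 0.11862068]
4 [[-0.0,-0.01,0.59,0.0,0.0,-0.01],[-0.0,-0.01,0.58,0.0,0.0,-0.01],[-0.0,-0.01,0.59,0.0,0.0,-0.01],[-0.0,-0.01,0.58,0.0,0.0,-0.01]]
pred [0.5331 0.2818 0.025 ] 0.2169913753328935
```

Call:
{"op": "carry_out", "data": {
  "moves": [
    [0, -0.03, 0.59, 0, 0, -0.02],
    [0, -0.02, 0.58, 0, 0, -0.02],
    [0, 0, 0.59, 0, 0, -0.02],
    [0, 0, 0.58, 0, 0, 0],
    [0, 0, 0, 0, 0, 0]
  ]
}}

```text
time: 4.12
ee_pos: [0.5342, 0.2801, 0.0258]
eef_rot: [0.999, -0.038, -0.001, 0.001]
ft_force: [-0.3, 0.2, -0.3]
width: 0.0599
grip_force: 0.0
```

Call:
{"op": "carry_out", "data": {
  "moves": [
    [0, 0, 0, 0, 0, 0],
    [0, 0, 0, 0, 0, 0],
    [0, 0, 0, 0, 0, 0],
    [0, 0, 0, 0, 0, 0]
  ],
  "fingers": 10,
  "force": 45
}}

```text
time: 4.62
ee_pos: [0.5341, 0.2829, 0.0269]
eef_rot: [0.999, -0.037, 0.0, -0.0]
ft_force: [1.1, 0.0, 0.5]
width: 0.0279
grip_force: 0.0
```

Call:
{"op": "carry_out", "data": {
  "moves": [
    [0, 0, 0, 0, 0, 0],
    [0, 0, 0, 0, 0, 0],
    [0, 0, 0, 0, 0, 0]
  ]
}}

```text
time: 5.0
ee_pos: [0.534, 0.2829, 0.0267]
eef_rot: [0.999, -0.037, 0.0, 0.0]
ft_force: [-0.4, -1.8, 3.0]
width: 0.0218
grip_force: 45.0
```

```bash
cat >> h.py <<'E'
C=np.array([.5358,.0183]);YAW=12.5
# relation bar <-> tool: bar frame = tool frame * rotX(180); grip offset in tool frame
RB=R.from_euler('x',180,degrees=True)
def barpose(off):  # off: grip centre in tool frame
    p,Q=pose(); return p+Q.apply(off),Q*RB
def tcp_for(bx,by,bz,az,pitch,ref,off):
    """ref: point in bar frame (rel grip) to be placed at tray-frame (bx,by,bz) (m)"""
    Q=tool(az,pitch); B=Q*RB
    c=np.array([*(C+R.from_euler('z',YAW,degrees=True).apply([bx,by,0])[:2]),bz])
    return c-B.apply(ref)-Q.apply(off),Q
EYE=np.array([-.086,0,-.0175]); TIP=np.array([.048,0,-.0175]); FOOT=np.array([-.01,0,-.028])
E
python3 - <<'E'
from h import *
print(pose()[0])
Q=tool(-4.0)
off=Q.inv().apply(np.array([.5333,.282,.028])-np.array([.5335,.282,.0255]));print(off)
# IK free check: poses
off=np.array([0,0,-.0025])
a,b=plan([.5335,.282,.20],tool(-4))
p1,Q1=tcp_for(-.066,0,.20,YAW,35,EYE,off);print('above hook',p1)
plan(p1,Q1,a,b)
E
```

```text
[0.5340465  0.28286033 0.02667722]
[-1.99512810e-04  1.39512947e-05 -2.50000000e-03]
5 [[-0.0,0.0,-0.87,0.0,-0.0,-0.01],[-0.0,0.01,-0.86,0.0,-0.0,-0.01],[-0.01,0.0,-0.87,0.0,-0.0,-0.01],[0.0,0.01,-0.87,0.0,-0.0,-0.01],[-0.0,0.0,-0.86,0.0,-0.0,-0.01]]
pred [0.5336 0.2821 0.1999] 0.14251940188806408
above hook [0.53174196 0.01740035 0.26161485]
8 [[0.05,0.83,-0.19,0.08,0.54,-0.25],[0.04,0.82,-0.2,0.08,0.54,-0.25],[0.02,0.82,-0.21,0.08,0.54,-0.25],[0.01,0.83,-0.21,0.08,0.54,-0.25],[-0.0,0.82,-0.22,0.08,0.54,-0.25],[-0.02,0.81,-0.24,0.08,0.54,-0.25],[-0.02,0.82,-0.24,0.08,0.54,-0.25],[-0.04,0.81,-0.25,0.08,0.54,-0.25]]
pred [0.5318 0.0172 0.2614] 0.2676931951496542
```

Call:
{"op": "carry_out", "data": {
  "moves": [
    [0, 0, -0.87, 0, 0, 0],
    [0, 0, -0.87, 0, 0, 0],
    [0, 0, -0.87, 0, 0, 0],
    [0, 0, -0.87, 0, 0, 0],
    [0, 0, -0.87, 0, 0, 0],
    [0.05, 0.83, -0.19, 0.08, 0.54, -0.26],
    [0.04, 0.82, -0.2, 0.08, 0.54, -0.26],
    [0.02, 0.82, -0.21, 0.08, 0.54, -0.26],
    [0.01, 0.83, -0.21, 0.08, 0.54, -0.26],
    [0, 0.82, -0.22, 0.08, 0.54, -0.26],
    [-0.02, 0.81, -0.24, 0.08, 0.54, -0.26],
    [-0.02, 0.82, -0.24, 0.08, 0.54, -0.26],
    [-0.04, 0.81, -0.25, 0.08, 0.54, -0.26],
    [0, 0, 0, 0, 0, 0],
    [0, 0, 0, 0, 0, 0]
  ]
}}

```text
time: 6.88
ee_pos: [0.5313, 0.0188, 0.262]
eef_rot: [0.948, 0.107, 0.297, -0.033]
ft_force: [-0.3, 0.2, -1.0]
width: 0.0217
grip_force: 45.0
```

```bash
python3 - <<'E'
from h import *
off=np.array([0,0,-.0025])
s=read_state();print(s['joint_positions'].round(2),s['ft_force'].round(2),s['torque'].round(2),pose()[0])
p1,Q1=tcp_for(-.066,0,.20,YAW,35,EYE,off)
p,Q=pose();print('want',p1,(Q.inv()*Q1).as_rotvec(degrees=True).round(2))
c=cam('scene');im=c['pixels'][:,:,::-1]
cv2.imwrite('pics/s1.png',cv2.resize(im[170:320,260:420],None,fx=4,fy=4,interpolation=cv2.INTER_CUBIC))
E
```

```text
[ 0.38 -0.27 -0.37  2.15 -0.35  0.68 -1.15] [-0.35  0.24 -0.98] [-0.16  0.83  0.05] [0.53134631 0.01880188 0.2619861 ]
want [0.53174196 0.01740035 0.26161485] [-0.17  0.25  0.38]
```

View pics/s1.png

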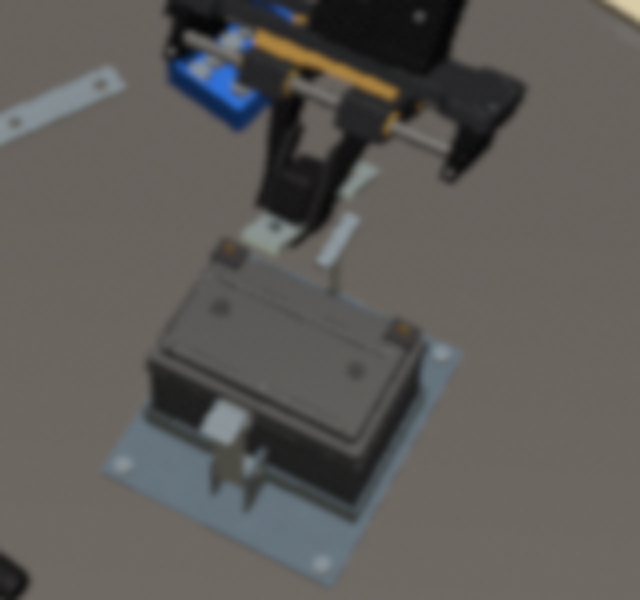

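The bar is held tilted over the T-head, clear of everything (head at crop (338,240), eye end just left of it). Next I check reading noise, then feel the head top with the bar's lowest corner.

```bash
python3 - <<'E'
from h import *
off=np.array([0,0,-.0025]);A=[];F=[]
for i in range(6):
    viewer.camera('top');s=read_state();A.append(s['ee_pos']);F.append(np.r_[s['ft_force'],s['torque']])
A=np.array(A);F=np.array(F);print(A.mean(0),A.std(0),F.mean(0).round(2),F.std(0).round(2))
RIM=np.array([-.109,0,-.020])
p1,Q1=tcp_for(-.071,0,.134,YAW,35,RIM,off);print(p1)
a,b=plan(p1,Q1,A.mean(0),pose()[1])
print(b.inv().apply([0,0,-.001])/.04)
E
```

```text
[0.53166048 0.01892194 0.26209603] [1.13933508e-05 2.88712001e-04 3.10906523e-05] [-0.26  0.02 -1.87 -0.16  0.82  0.01] [0.2  0.33 0.42 0.02 0.01 0.02]
[0.54385443 0.02008562 0.21085499]
2 [[-0.24,0.02,0.61,-0.01,0.01,0.03],[-0.24,0.02,0.62,-0.01,0.01,0.03]]
pred [0.5441 0.02   0.2107] 0.09206250007271242
[-1.43217725e-02  2.23039304e-05  2.04911282e-02]
```

Call:
{"op": "carry_out", "data": {
  "moves": [
    [-0.24, 0.02, 0.61, -0.01, 0.01, 0.03],
    [-0.24, 0.02, 0.62, -0.01, 0.01, 0.03],
    [0, 0, 0, 0, 0, 0],
    [0, 0, 0, 0, 0, 0]
  ]
}}

```text
time: 7.72
ee_pos: [0.5443, 0.0192, 0.2119]
eef_rot: [0.948, 0.103, 0.299, -0.033]
ft_force: [0.1, 0.5, -1.7]
width: 0.0216
grip_force: 45.0
```

Call:
{"op": "carry_out", "data": {
  "moves": [
    [-0.014, 0, 0.02, 0, 0, 0],
    [-0.014, 0, 0.02, 0, 0, 0],
    [-0.014, 0, 0.02, 0, 0, 0],
    [-0.014, 0, 0.02, 0, 0, 0]
  ]
}}

```text
time: 8.22
ee_pos: [0.544, 0.0191, 0.2071]
eef_rot: [0.948, 0.103, 0.299, -0.033]
ft_force: [-0.1, 0.1, -1.2]
width: 0.0218
grip_force: 45.0
```

Call:
{"op": "carry_out", "data": {
  "moves": [
    [-0.014, 0, 0.02, 0, 0, 0],
    [-0.014, 0, 0.02, 0, 0, 0]
  ]
}}

```text
time: 8.48
ee_pos: [0.544, 0.0191, 0.205]
eef_rot: [0.948, 0.103, 0.299, -0.033]
ft_force: [0.0, -0.4, -1.7]
width: 0.0222
grip_force: 45.0
```

Call:
{"op": "carry_out", "data": {
  "moves": [
    [-0.014, 0, 0.02, 0, 0, 0],
    [-0.014, 0, 0.02, 0, 0, 0]
  ]
}}

```text
time: 8.72
ee_pos: [0.5445, 0.0191, 0.2037]
eef_rot: [0.948, 0.103, 0.299, -0.033]
ft_force: [0.1, 0.4, 3.5]
width: 0.0221
grip_force: 45.0
```

Call:
{"op": "carry_out", "data": {
  "moves": [
    [-0.014, 0, 0.02, 0, 0, 0]
  ]
}}

```text
time: 8.85
ee_pos: [0.5447, 0.0191, 0.203]
eef_rot: [0.948, 0.103, 0.3, -0.033]
ft_force: [0.5, 0.7, 4.1]
width: 0.022
grip_force: 45.0
```

Call:
{"op": "carry_out", "data": {
  "moves": [
    [-0.014, 0, 0.02, 0, 0, 0]
  ]
}}

```text
time: 8.98
ee_pos: [0.5448, 0.0191, 0.2021]
eef_rot: [0.948, 0.103, 0.3, -0.033]
ft_force: [1.3, 0.2, 5.4]
width: 0.0218
grip_force: 45.0
```

Contact is at TCP z ≈ 0.2042, so the head top is near 127 mm and its underside near 118 mm (+3 mm, within range; the camera says 126). Next I plan the toe-in.

```bash
cat >> h.py <<'E'
OFF=np.array([0,0,-.0025])
PA=np.array([-.101,0,-.015]);PAL=np.array([-.101,0,-.020])
def now(ref):
    """tray-frame position of bar point ref, and pitch"""
    p,Q=pose(); g=p+Q.apply(OFF)+(Q*RB).apply(ref); d=R.from_euler('z',-YAW,degrees=True).apply([g[0]-C[0],g[1]-C[1],g[2]])
    u=(Q*RB).apply([1,0,0]); return (d*1000).round(1), round(float(np.degrees(np.arcsin(u[2]))),2), round(float(np.degrees(np.arctan2(u[1],u[0]))),2)
def go(ref,x,y,z,pitch,p0=None,R0=None,n=None,az=YAW):
    p,Q=tcp_for(x/1000,y/1000,z/1000,az,pitch,ref,OFF); return plan(p,Q,p0,R0,n)
E
python3 - <<'E'
from h import *
print(now(PA),now(EYE))
p,Q=pose()
a,b=plan(p+[0,0,.016],Q,n=1)
a,b=go(PA,-93,0,132,37,a,b,n=2)
go(PA,-93,0,116,37,a,b,n=6)
E
```

```text
(array([-66.5,  -1. , 133.8]), 35.09, 12.38) (array([-52.8,  -1. , 140.4]), 35.09, 12.38)
1 [[0.23,-0.0,-0.33,0.0,0.0,0.0]]
pred [0.5447 0.0191 0.2182] 0.0
2 [[-0.4,-0.01,-0.05,0.0,0.12,-0.01],[-0.41,-0.02,-0.05,0.0,0.12,-0.01]]
pred [0.5164 0.0141 0.2026] 0.08281036728769091
6 [[-0.04,0.0,0.05,0.0,-0.0,0.0],[-0.04,0.0,0.06,0.0,-0.0,0.0],[-0.04,0.0,0.05,0.0,-0.0,0.0],[-0.04,0.0,0.05,0.0,-0.0,0.0],[-0.04,0.0,0.05,0.0,-0.0,0.0],[-0.04,0.0,0.06,0.0,-0.0,0.0]]
pred [0.5165 0.0141 0.1866] 0.08281036728769091
```

Call:
{"op": "carry_out", "data": {
  "moves": [
    [0.23, 0, -0.33, 0, 0, 0],
    [-0.4, -0.01, -0.05, 0, 0.12, -0.01],
    [-0.41, -0.01, -0.05, 0, 0.12, -0.01],
    [0, 0, 0, 0, 0, 0],
    [-0.04, 0, 0.05, 0, 0, 0],
    [-0.04, 0, 0.06, 0, 0, 0]
  ]
}}

```text
time: 9.72
ee_pos: [0.5164, 0.0139, 0.1964]
eef_rot: [0.943, 0.104, 0.315, -0.034]
ft_force: [-0.8, -0.3, -2.0]
width: 0.0216
grip_force: 45.0
```

Call:
{"op": "carry_out", "data": {
  "moves": [
    [-0.04, 0, 0.05, 0, 0, 0],
    [-0.04, 0, 0.05, 0, 0, 0]
  ]
}}

```text
time: 9.98
ee_pos: [0.5158, 0.0138, 0.1909]
eef_rot: [0.943, 0.104, 0.314, -0.034]
ft_force: [0.0, -0.2, -1.3]
width: 0.0217
grip_force: 45.0
```

Call:
{"op": "carry_out", "data": {
  "moves": [
    [-0.04, 0, 0.05, 0, 0, 0]
  ]
}}

```text
time: 10.1
ee_pos: [0.5156, 0.0137, 0.1884]
eef_rot: [0.943, 0.104, 0.315, -0.034]
ft_force: [-0.4, 0.8, -1.7]
width: 0.0217
grip_force: 45.0
```

```bash
python3 - <<'E'
from h import *
c=cam('scene');im=c['pixels'][:,:,::-1]
cv2.imwrite('pics/s2.png',cv2.resize(im[190:270,290:390],None,fx=7,fy=7,interpolation=cv2.INTER_CUBIC))
print(now(PA),now(EYE),read_state()['ft_force'],read_state()['torque'])
E
```

```text
(array([-94.2,  -0.2, 117.5]), 36.86, 12.56) (array([-80.7,  -0.2, 124.5]), 36.86, 12.56) [-1.22074295  0.01451781 -2.40974664] [-0.19323916  0.87380065 -0.00173421]
```

View pics/s2.png

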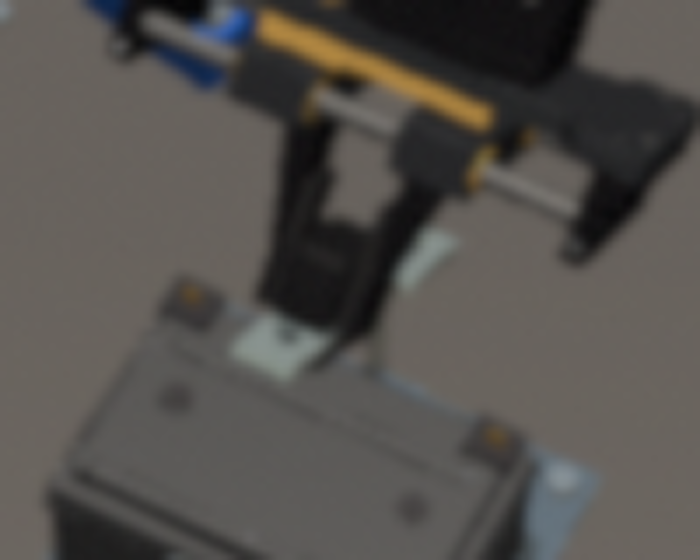

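Nothing touched: A is at x -94.2, z 117.5 and the force is only the bar's weight. The head is hidden behind the fingers at about (390,290). I lower 1.6 mm, then slide inward by feel.

Call:
{"op": "carry_out", "data": {
  "moves": [
    [-0.024, 0, 0.032, 0, 0, 0],
    [0.04, 0, 0.03, 0, 0, 0],
    [0.04, 0, 0.03, 0, 0, 0]
  ]
}}

```text
time: 10.52
ee_pos: [0.5197, 0.0146, 0.1871]
eef_rot: [0.943, 0.104, 0.315, -0.034]
ft_force: [0.9, -0.1, -1.3]
width: 0.0215
grip_force: 45.0
```

Call:
{"op": "carry_out", "data": {
  "moves": [
    [0.04, 0, 0.03, 0, 0, 0],
    [0.04, 0, 0.03, 0, 0, 0]
  ]
}}

```text
time: 10.78
ee_pos: [0.5236, 0.0155, 0.1871]
eef_rot: [0.943, 0.104, 0.315, -0.034]
ft_force: [-0.1, 0.2, -1.3]
width: 0.0215
grip_force: 45.0
```

Call:
{"op": "carry_out", "data": {
  "moves": [
    [0.04, 0, 0.03, 0, 0, 0],
    [0.04, 0, 0.03, 0, 0, 0]
  ]
}}

```text
time: 11.02
ee_pos: [0.5274, 0.0163, 0.187]
eef_rot: [0.943, 0.104, 0.315, -0.034]
ft_force: [-0.3, -0.4, -0.6]
width: 0.0216
grip_force: 45.0
```

```bash
python3 - <<'E'
from h import *
print(now(PA),now(EYE),read_state()['ft_force'],read_state()['torque'])
E
```

```text
(array([-81.9,  -0.2, 116.4]), 36.89, 12.57) (array([-68.4,  -0.2, 123.4]), 36.89, 12.57) [-0.31211594 -0.403721   -0.55330712] [-0.19029868  0.89355401  0.03308078]
```

Call:
{"op": "carry_out", "data": {
  "moves": [
    [0.04, 0, 0.03, 0, 0, 0],
    [0.04, 0, 0.03, 0, 0, 0]
  ]
}}

```text
time: 11.28
ee_pos: [0.5313, 0.0172, 0.187]
eef_rot: [0.943, 0.104, 0.315, -0.034]
ft_force: [-0.4, 0.7, -1.7]
width: 0.0213
grip_force: 45.0
```

Call:
{"op": "carry_out", "data": {
  "moves": [
    [0.03, 0, 0.0225, 0, 0, 0]
  ]
}}

```text
time: 11.4
ee_pos: [0.5328, 0.0175, 0.187]
eef_rot: [0.943, 0.104, 0.315, -0.034]
ft_force: [-0.5, 0.3, -0.9]
width: 0.0216
grip_force: 45.0
```

Call:
{"op": "carry_out", "data": {
  "moves": [
    [0.02, 0, 0.015, 0, 0, 0],
    [0.02, 0, 0.015, 0, 0, 0]
  ]
}}

```text
time: 11.65
ee_pos: [0.5347, 0.0179, 0.187]
eef_rot: [0.943, 0.104, 0.315, -0.034]
ft_force: [-0.0, -0.8, -2.1]
width: 0.0218
grip_force: 45.0
```

Call:
{"op": "carry_out", "data": {
  "moves": [
    [0.02, 0, 0.015, 0, 0, 0]
  ]
}}

```text
time: 11.78
ee_pos: [0.5357, 0.0181, 0.187]
eef_rot: [0.943, 0.104, 0.315, -0.034]
ft_force: [0.3, 0.2, -1.9]
width: 0.0219
grip_force: 45.0
```

Call:
{"op": "carry_out", "data": {
  "moves": [
    [0.02, 0, 0.015, 0, 0, 0]
  ]
}}

```text
time: 11.9
ee_pos: [0.5367, 0.0184, 0.187]
eef_rot: [0.943, 0.104, 0.315, -0.034]
ft_force: [-0.4, -0.4, -1.6]
width: 0.0218
grip_force: 45.0
```

Call:
{"op": "carry_out", "data": {
  "moves": [
    [0.02, 0, 0.015, 0, 0, 0]
  ]
}}

```text
time: 12.02
ee_pos: [0.5376, 0.0186, 0.187]
eef_rot: [0.943, 0.104, 0.315, -0.034]
ft_force: [-0.5, 0.1, -2.4]
width: 0.0216
grip_force: 45.0
```

Call:
{"op": "carry_out", "data": {
  "moves": [
    [0.02, 0, 0.015, 0, 0, 0]
  ]
}}

```text
time: 12.15
ee_pos: [0.5386, 0.0188, 0.187]
eef_rot: [0.943, 0.104, 0.315, -0.034]
ft_force: [0.1, -0.6, -2.0]
width: 0.0214
grip_force: 45.0
```

Call:
{"op": "carry_out", "data": {
  "moves": [
    [0.02, 0, 0.015, 0, 0, 0]
  ]
}}

```text
time: 12.28
ee_pos: [0.5395, 0.019, 0.1869]
eef_rot: [0.943, 0.104, 0.314, -0.034]
ft_force: [-0.8, -0.8, -1.1]
width: 0.0216
grip_force: 45.0
```

Call:
{"op": "carry_out", "data": {
  "moves": [
    [0.02, 0, 0.015, 0, 0, 0]
  ]
}}

```text
time: 12.4
ee_pos: [0.5403, 0.0192, 0.1868]
eef_rot: [0.943, 0.104, 0.314, -0.034]
ft_force: [-1.0, -0.0, -2.0]
width: 0.0217
grip_force: 45.0
```

Call:
{"op": "carry_out", "data": {
  "moves": [
    [0.02, 0, 0.015, 0, 0, 0]
  ]
}}

```text
time: 12.52
ee_pos: [0.5412, 0.0194, 0.1866]
eef_rot: [0.943, 0.104, 0.314, -0.034]
ft_force: [-3.7, -0.3, -0.5]
width: 0.0212
grip_force: 45.0
```

```bash
python3 - <<'E'
from h import *
print(now(PA),now(PAL),now(EYE),read_state()['ft_force'],read_state()['torque'])
P=cloud(cam('top'));im=ld('top')['pixels'][:,:,::-1]
cv2.imwrite('pics/t2.png',cv2.resize(im[245:325,275:355],None,fx=7,fy=7,interpolation=cv2.INTER_CUBIC))
k=P[265:325,290:345].reshape(-1,3);d=(k[:,:2]-C)@R.from_euler('z',YAW,degrees=True).as_matrix()[:2,:2]
m=(abs(d[:,1])<.02)&(d[:,0]<-.035)&(k[:,2]>.09)&(k[:,2]<.17)
for a,b in sorted(zip((d[m]*1000).round(0).tolist(),(k[m,2]*1000).round(0))): print(a,b,end=';')
E
```

```text
(array([-67.9,  -0.2, 116.1]), 36.84, 12.56) (array([-64.9,  -0.2, 112. ]), 36.84, 12.56) (array([-5.44e+01, -1.00e-01,  1.23e+02]), 36.84, 12.56) [-3.68752178 -0.32235931 -0.51158527] [-3.37461480e-01  1.55171550e+00  4.57759974e-04]
```

The rod is felt at A_low x ≈ -65.3 (Fx -3.7 N), so the rod axis is near -62.3 in the bar's coordinates. I now rotate about that contact corner.

```bash
python3 - <<'E'
from h import *
a,b=go(PAL,-65.5,-.2,112,30,n=4)
a,b=go(PAL,-65.5,-.2,112,22,a,b,n=5)
go(PAL,-65.5,-.2,103.5,15,a,b,n=6)
E
```

```text
4 [[0.0,0.0,0.07,0.0,-0.21,0.0],[0.01,0.0,0.08,0.0,-0.21,0.0],[0.01,0.0,0.07,0.0,-0.21,0.0],[0.01,0.0,0.07,0.0,-0.21,0.0]]
pred [0.5486 0.0211 0.1777] 0.13117813571617506
5 [[0.01,0.0,0.07,0.0,-0.2,0.0],[0.01,0.0,0.07,0.0,-0.2,0.0],[0.01,0.0,0.07,0.0,-0.2,0.0],[0.01,0.0,0.08,0.0,-0.2,0.0],[0.02,0.0,0.07,0.0,-0.2,0.0]]
pred [0.5571 0.0229 0.1659] 0.13117813571616627
6 [[-0.01,0.0,0.08,0.0,-0.15,0.0],[-0.0,0.0,0.09,0.0,-0.15,0.0],[-0.01,0.0,0.08,0.0,-0.15,0.0],[-0.0,0.0,0.09,0.0,-0.15,0.0],[-0.0,0.0,0.08,0.0,-0.15,0.0],[-0.0,0.0,0.09,0.0,-0.15,0.0]]
pred [0.5628 0.0242 0.1464] 0.09205219733542763
```

Call:
{"op": "carry_out", "data": {
  "moves": [
    [0.0, 0, 0.07, 0, -0.21, 0],
    [0.01, 0, 0.075, 0, -0.21, 0]
  ]
}}

```text
time: 12.82
ee_pos: [0.5448, 0.0202, 0.1821]
eef_rot: [0.952, 0.105, 0.286, -0.031]
ft_force: [-2.7, -0.2, -2.5]
width: 0.0218
grip_force: 45.0
```

Call:
{"op": "carry_out", "data": {
  "moves": [
    [0.01, 0, 0.07, 0, -0.21, 0],
    [0.01, 0, 0.07, 0, -0.21, 0]
  ]
}}

```text
time: 13.08
ee_pos: [0.5485, 0.021, 0.1778]
eef_rot: [0.96, 0.105, 0.258, -0.028]
ft_force: [-2.2, -1.1, -2.5]
width: 0.0215
grip_force: 45.0
```

```bash
python3 - <<'E'
from h import *
print(now(PAL),now(EYE),read_state()['ft_force'],read_state()['torque'])
a,b=go(PAL,-65.5,-.2,112,22,n=5)
E
```

```text
(array([-65.7,  -0.2, 112.1]), 30.07, 12.54) (array([-54. ,  -0.2, 121.7]), 30.07, 12.54) [-2.22357429 -1.1195909  -2.50607789] [-0.29671715  1.2772865  -0.00574346]
5 [[0.01,0.0,0.07,0.0,-0.2,0.0],[0.01,0.0,0.07,0.0,-0.2,0.0],[0.01,0.0,0.08,0.0,-0.2,0.0],[0.01,0.0,0.07,0.0,-0.2,0.0],[0.02,0.0,0.07,0.0,-0.2,0.0]]
pred [0.5569 0.0228 0.166 ] 0.08030264964080003
```

Light contact with the rod (about 2 N), as wanted.

Call:
{"op": "carry_out", "data": {
  "moves": [
    [0.01, 0, 0.07, 0, -0.2, 0],
    [0.01, 0, 0.07, 0, -0.2, 0]
  ]
}}

```text
time: 13.32
ee_pos: [0.552, 0.0218, 0.1734]
eef_rot: [0.967, 0.106, 0.231, -0.025]
ft_force: [-2.2, 0.8, -2.8]
width: 0.0216
grip_force: 45.0
```

Call:
{"op": "carry_out", "data": {
  "moves": [
    [0.01, 0, 0.075, 0, -0.2, 0],
    [0.01, 0, 0.07, 0, -0.2, 0],
    [0.015, 0, 0.07, 0, -0.2, 0]
  ]
}}

```text
time: 13.7
ee_pos: [0.5569, 0.0229, 0.1663]
eef_rot: [0.976, 0.107, 0.19, -0.021]
ft_force: [-2.8, -1.5, -2.7]
width: 0.0217
grip_force: 45.0
```

```bash
python3 - <<'E'
from h import *
print(now(PAL),now(EYE),read_state()['ft_force'],read_state()['torque'])
a,b=go(PAL,-65.8,-.2,103.5,15,n=6)
E
```

```text
(array([-65.4,  -0.2, 112.2]), 22.05, 12.55) (array([-52.4,  -0.2, 120.1]), 22.05, 12.55) [-2.75612037 -1.46572619 -2.66548221] [-0.26667811  1.19104662 -0.01844375]
6 [[-0.01,0.0,0.09,0.0,-0.15,0.0],[-0.01,0.0,0.08,0.0,-0.15,0.0],[-0.0,0.0,0.09,0.0,-0.15,0.0],[-0.01,0.0,0.08,0.0,-0.15,0.0],[0.0,0.0,0.09,0.0,-0.15,0.0],[0.0,0.0,0.08,0.0,-0.15,0.0]]
pred [0.5624 0.0241 0.1466] 0.15699599802750386
```

Call:
{"op": "carry_out", "data": {
  "moves": [
    [-0.01, 0, 0.09, 0, -0.15, 0],
    [-0.01, 0, 0.08, 0, -0.15, 0]
  ]
}}

```text
time: 13.95
ee_pos: [0.5589, 0.0232, 0.1599]
eef_rot: [0.979, 0.108, 0.17, -0.018]
ft_force: [-2.1, -0.5, -1.0]
width: 0.0218
grip_force: 45.0
```

Call:
{"op": "carry_out", "data": {
  "moves": [
    [0, 0, 0.09, 0, -0.15, 0],
    [-0.01, 0, 0.08, 0, -0.15, 0]
  ]
}}

```text
time: 14.2
ee_pos: [0.5606, 0.0236, 0.1533]
eef_rot: [0.983, 0.108, 0.15, -0.016]
ft_force: [-2.0, -0.1, -0.9]
width: 0.0219
grip_force: 45.0
```

Call:
{"op": "carry_out", "data": {
  "moves": [
    [0, 0, 0.09, 0, -0.15, 0],
    [0, 0, 0.08, 0, -0.15, 0]
  ]
}}

```text
time: 14.45
ee_pos: [0.5624, 0.0241, 0.1467]
eef_rot: [0.986, 0.108, 0.129, -0.014]
ft_force: [-1.5, -1.4, -0.7]
width: 0.0218
grip_force: 45.0
```

```bash
python3 - <<'E'
from h import *
print(now(PAL),now(EYE),now(TIP),now(FOOT),read_state()['ft_force'],read_state()['torque'])
a,b=go(EYE,-64.5,-.2,107.5,15,n=7)
E
```

```text
(array([-65.9,  -0.2, 103.8]), 14.89, 12.54) (array([-52. ,  -0.2, 110.1]), 14.89, 12.54) (array([ 7.750e+01, -1.000e-01,  1.445e+02]), 14.89, 12.54) (array([ 24.1,  -0.2, 119.5]), 14.89, 12.54) [-1.45695435 -1.42407276 -0.74055708] [-0.23585322  0.93123354  0.00113689]
7 [[-0.05,0.0,-0.0,0.0,0.0,0.0],[-0.04,0.0,-0.01,0.0,0.0,0.0],[-0.05,0.0,0.0,0.0,0.0,0.0],[-0.04,0.0,-0.0,0.0,0.0,0.0],[-0.05,0.0,-0.01,0.0,0.0,0.0],[-0.04,0.0,0.0,0.0,0.0,0.0],[-0.05,0.0,-0.0,0.0,0.0,0.0]]
pred [0.5502 0.0213 0.1442] 0.12007773151204464
```

Call:
{"op": "carry_out", "data": {
  "moves": [
    [-0.02, 0, 0.03, 0, 0, 0],
    [-0.05, 0, 0.0, 0, 0, 0],
    [-0.05, 0, -0.005, 0, 0, 0]
  ]
}}

```text
time: 14.82
ee_pos: [0.5582, 0.0231, 0.1449]
eef_rot: [0.985, 0.108, 0.13, -0.014]
ft_force: [-0.6, 0.7, -1.6]
width: 0.0218
grip_force: 45.0
```

Call:
{"op": "carry_out", "data": {
  "moves": [
    [-0.05, 0, -0.005, 0, 0, 0],
    [-0.05, 0, -0.005, 0, 0, 0]
  ]
}}

```text
time: 15.08
ee_pos: [0.5542, 0.0222, 0.1442]
eef_rot: [0.986, 0.108, 0.13, -0.014]
ft_force: [0.4, -0.3, -0.7]
width: 0.0218
grip_force: 45.0
```

Call:
{"op": "carry_out", "data": {
  "moves": [
    [-0.05, 0, -0.01, 0, 0, 0],
    [-0.05, 0, -0.01, 0, 0, 0]
  ]
}}

```text
time: 15.32
ee_pos: [0.5501, 0.0213, 0.1438]
eef_rot: [0.986, 0.108, 0.13, -0.014]
ft_force: [-0.1, -0.4, -2.4]
width: 0.0217
grip_force: 45.0
```

```bash
python3 - <<'E'
from h import *
c=cam('scene');im=c['pixels'][:,:,::-1]
cv2.imwrite('pics/s3.png',cv2.resize(im[195:305,285:390],None,fx=5.4,fy=5.4,interpolation=cv2.INTER_CUBIC))
print(now(PAL),now(EYE),now(TIP),now(FOOT),read_state()['ft_force'],read_state()['torque'])
a,b=go(EYE,-65.5,-.2,110,7,n=6)
E
```

```text
(array([-78.6,  -0.3, 100.8]), 14.96, 12.54) (array([-64.8,  -0.2, 107.1]), 14.96, 12.54) (array([ 6.470e+01, -1.000e-01,  1.417e+02]), 14.96, 12.54) (array([ 11.4,  -0.2, 116.6]), 14.96, 12.54) [ 0.39913507 -0.66741553 -1.31349903] [-0.12904799  0.3578942   0.02929972]
6 [[0.01,0.0,0.04,0.0,-0.17,0.0],[0.0,0.0,0.04,0.0,-0.17,0.0],[0.01,0.0,0.03,0.0,-0.17,0.0],[0.01,0.0,0.04,0.0,-0.17,0.0],[0.01,0.0,0.04,0.0,-0.17,0.0],[0.01,0.0,0.03,0.0,-0.17,0.0]]
pred [0.5536 0.0221 0.1355] 0.20532253928985975
```

View pics/s3.png

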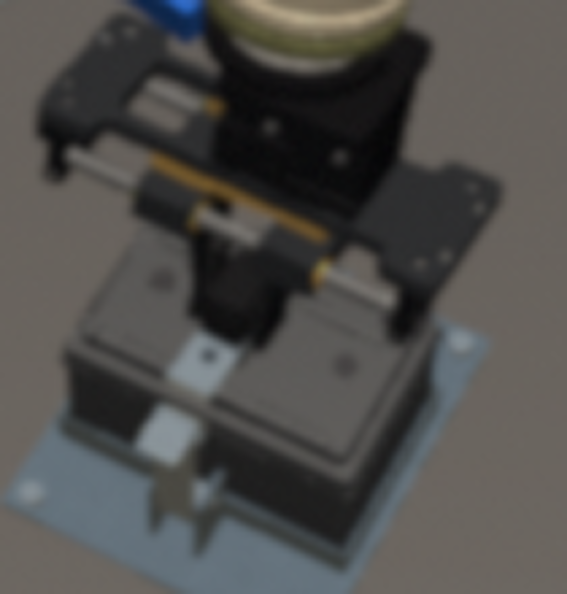

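The free end (205,370) lines up with the catch (170,430), and contact forces are near zero. I level the bar toward 7°, then 3°.

Call:
{"op": "carry_out", "data": {
  "moves": [
    [0.01, 0, 0.04, 0, -0.17, 0],
    [0, 0, 0.04, 0, -0.17, 0],
    [0.005, 0, 0.035, 0, -0.17, 0]
  ]
}}

```text
time: 15.75
ee_pos: [0.5521, 0.0218, 0.1393]
eef_rot: [0.99, 0.109, 0.094, -0.01]
ft_force: [-0.1, -0.5, -1.7]
width: 0.0216
grip_force: 45.0
```

Call:
{"op": "carry_out", "data": {
  "moves": [
    [0.01, 0, 0.04, 0, -0.17, 0],
    [0.01, 0, 0.04, 0, -0.17, 0],
    [0.01, 0, 0.03, 0, -0.16, 0]
  ]
}}

```text
time: 16.12
ee_pos: [0.5538, 0.0221, 0.1352]
eef_rot: [0.992, 0.109, 0.059, -0.006]
ft_force: [-0.2, 1.0, -0.9]
width: 0.0217
grip_force: 45.0
```

```bash
python3 - <<'E'
from h import *
print(now(EYE),now(TIP),now(FOOT),read_state()['ft_force'],read_state()['torque'])
a,b=go(EYE,-65,-.2,111,4,n=4)
a,b=go(EYE,-65,-.2,111.5,1,a,b,n=4)
E
```

```text
(array([-65.2,  -0.2, 110.1]), 6.8, 12.53) (array([ 6.79e+01, -1.00e-01,  1.26e+02]), 6.8, 12.53) (array([ 11.5,  -0.2, 108.7]), 6.8, 12.53) [-0.22906651  1.01596405 -0.93391311] [-0.00204194  0.12752679 -0.05250474]
4 [[0.01,0.0,0.02,0.0,-0.09,0.0],[0.0,0.0,0.02,0.0,-0.09,0.0],[0.01,0.0,0.02,0.0,-0.09,0.0],[0.0,0.0,0.02,0.0,-0.09,0.0]]
pred [0.5549 0.0224 0.1321] 0.09390190505726836
4 [[0.01,0.0,0.03,0.0,-0.09,0.0],[0.0,0.0,0.02,0.0,-0.09,0.0],[0.01,0.0,0.03,0.0,-0.09,0.0],[0.0,0.0,0.02,0.0,-0.09,0.0]]
pred [0.5559 0.0226 0.1281] 0.06427342466499288
```

Call:
{"op": "carry_out", "data": {
  "moves": [
    [0, 0, 0.02, 0, -0.09, 0],
    [0, 0, 0.02, 0, -0.09, 0]
  ]
}}

```text
time: 16.38
ee_pos: [0.554, 0.0221, 0.1338]
eef_rot: [0.993, 0.109, 0.047, -0.005]
ft_force: [-1.9, -0.5, 0.5]
width: 0.0218
grip_force: 45.0
```

Call:
{"op": "carry_out", "data": {
  "moves": [
    [0, 0, 0.02, 0, -0.09, 0],
    [0, 0, 0.02, 0, -0.09, 0]
  ]
}}

```text
time: 16.62
ee_pos: [0.5541, 0.0221, 0.1323]
eef_rot: [0.993, 0.109, 0.035, -0.003]
ft_force: [-1.6, -0.7, 0.8]
width: 0.0219
grip_force: 45.0
```

Call:
{"op": "carry_out", "data": {
  "moves": [
    [0, 0, 0.025, 0, -0.09, 0],
    [0, 0, 0.025, 0, -0.09, 0]
  ]
}}

```text
time: 16.88
ee_pos: [0.5544, 0.0222, 0.1302]
eef_rot: [0.994, 0.109, 0.022, -0.002]
ft_force: [-0.4, -0.1, 0.5]
width: 0.0215
grip_force: 45.0
```

```bash
python3 - <<'E'
from h import *
print(now(EYE),now(TIP),now(FOOT),read_state()['ft_force'],read_state()['torque'])
E
```

```text
(array([-66.2,  -0.2, 111.4]), 2.55, 12.53) (array([ 67.6,  -0.2, 117.4]), 2.55, 12.53) (array([ 10.2,  -0.2, 104.3]), 2.55, 12.53) [-0.39848233 -0.06617073  0.52301327] [ 0.01152639 -0.00635804  0.02779012]
```

```bash
python3 - <<'E'
from h import *
a,b=go(EYE,-65.8,-.2,111,0,n=4)
a,b=go(EYE,-65.8,-.2,110.5,-1.5,a,b,n=4)
E
```

```text
4 [[0.01,0.0,0.03,0.0,-0.08,0.0],[0.0,0.0,0.02,0.0,-0.08,0.0],[0.01,0.0,0.03,0.0,-0.08,0.0],[0.01,0.0,0.03,0.0,-0.08,0.0]]
pred [0.5557 0.0225 0.1259] 0.057326741063474095
4 [[0.0,0.0,0.02,0.0,-0.05,0.0],[0.0,0.0,0.01,0.0,-0.05,0.0],[0.0,0.0,0.02,0.0,-0.05,0.0],[0.01,0.0,0.02,0.0,-0.05,0.0]]
pred [0.5561 0.0226 0.1231] 0.12223433248502952
```

Call:
{"op": "carry_out", "data": {
  "moves": [
    [0.005, 0, 0.03, 0, -0.08, 0],
    [0.005, 0, 0.025, 0, -0.08, 0]
  ]
}}

```text
time: 17.12
ee_pos: [0.5549, 0.0224, 0.128]
eef_rot: [0.994, 0.109, 0.011, -0.001]
ft_force: [-0.1, 0.6, 0.4]
width: 0.0215
grip_force: 45.0
```

Call:
{"op": "carry_out", "data": {
  "moves": [
    [0.005, 0, 0.025, 0, -0.08, 0]
  ]
}}

```text
time: 17.25
ee_pos: [0.5552, 0.0225, 0.1272]
eef_rot: [0.994, 0.109, 0.006, -0.0]
ft_force: [0.6, -0.8, 2.2]
width: 0.0219
grip_force: 45.0
```

Call:
{"op": "carry_out", "data": {
  "moves": [
    [0.005, 0, 0.025, 0, -0.08, 0]
  ]
}}

```text
time: 17.38
ee_pos: [0.5555, 0.0225, 0.1263]
eef_rot: [0.994, 0.109, 0.0, 0.0]
ft_force: [0.1, 0.7, 4.3]
width: 0.0217
grip_force: 45.0
```

Call:
{"op": "carry_out", "data": {
  "moves": [
    [0, 0, 0.02, 0, -0.05, 0]
  ]
}}

```text
time: 17.5
ee_pos: [0.5556, 0.0226, 0.1255]
eef_rot: [0.994, 0.109, -0.003, 0.001]
ft_force: [2.2, 0.2, 3.3]
width: 0.0216
grip_force: 45.0
```

```bash
python3 - <<'E'
from h import *
print(now(EYE),now(TIP),now(FOOT),read_state()['ft_force'],read_state()['torque'])
E
```

```text
(array([-65.8,  -0.2, 111. ]), -0.35, 12.53) (array([ 6.820e+01, -1.000e-01,  1.102e+02]), -0.35, 12.53) (array([ 10.1,  -0.2, 100.1]), -0.35, 12.53) [2.18279447 0.17986354 3.30223313] [ 0.18645123 -0.46346385  0.01982796]
```

Call:
{"op": "carry_out", "data": {
  "moves": [
    [0, 0, 0.02, 0, -0.05, 0]
  ]
}}

```text
time: 17.62
ee_pos: [0.5557, 0.0226, 0.1248]
eef_rot: [0.994, 0.109, -0.006, 0.001]
ft_force: [1.8, 1.2, 5.5]
width: 0.0217
grip_force: 45.0
```

Call:
{"op": "carry_out", "data": {
  "moves": [
    [0, 0, 0.02, 0, -0.05, 0]
  ]
}}

```text
time: 17.75
ee_pos: [0.5559, 0.0226, 0.1241]
eef_rot: [0.994, 0.109, -0.009, 0.002]
ft_force: [4.7, 1.2, 4.7]
width: 0.0216
grip_force: 45.0
```

Call:
{"op": "carry_out", "data": {
  "moves": [
    [0, 0, 0.02, 0, -0.05, 0]
  ]
}}

```text
time: 17.88
ee_pos: [0.5561, 0.0226, 0.1235]
eef_rot: [0.994, 0.109, -0.013, 0.002]
ft_force: [4.4, 1.2, 5.2]
width: 0.0215
grip_force: 45.0
```

```bash
python3 - <<'E'
from h import *
print(now(EYE),now(TIP),now(FOOT),read_state()['ft_force'],read_state()['torque'])
c=cam('scene');im=c['pixels'][:,:,::-1]
cv2.imwrite('pics/s4.png',cv2.resize(im[240:310,290:360],None,fx=8,fy=8,interpolation=cv2.INTER_CUBIC))
E
```

```text
(array([-65.6,  -0.2, 110.7]), -1.47, 12.53) (array([ 6.830e+01, -1.000e-01,  1.072e+02]), -1.47, 12.53) (array([10.1, -0.2, 98.2]), -1.47, 12.53) [4.40499779 1.17572159 5.21115337] [ 0.32049897 -1.17293616 -0.02371259]
```

View pics/s4.png

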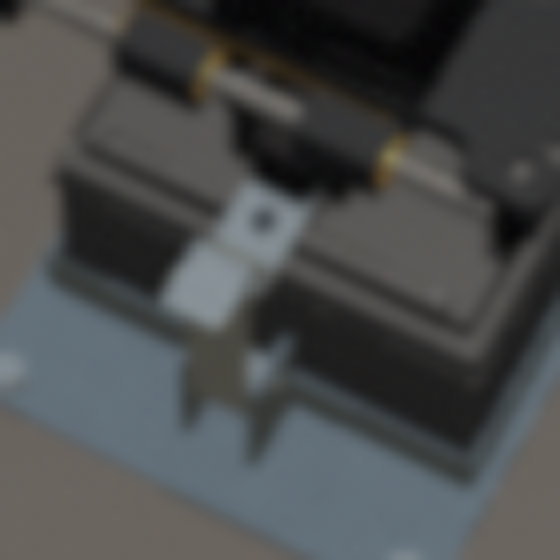

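The bar end runs under the catch plate at (205,285). The bar's upper face at the tip is at 109.7 mm, below the nose underside at 111.5 mm. I compare the catch with its rest image to see whether it sprang back, and relieve the sideways rub.

Call:
{"op": "carry_out", "data": {
  "moves": [
    [0.01, 0, 0.01, 0, 0, 0],
    [0.01, 0, 0, 0, 0, 0]
  ]
}}

```text
time: 18.18
ee_pos: [0.5561, 0.0227, 0.1228]
eef_rot: [0.994, 0.109, -0.013, 0.002]
ft_force: [0.1, 1.0, 5.8]
width: 0.022
grip_force: 45.0
```

```bash
python3 - <<'E'
from h import *
print(now(EYE),now(TIP),now(FOOT),read_state()['ft_force'],read_state()['torque'])
a=cv2.imread('pics/scene0.png')[240:310,290:360];b=cam('scene')['pixels'][:,:,::-1][240:310,290:360]
cv2.imwrite('pics/cmp.png',cv2.resize(np.hstack([a,b]),None,fx=5.7,fy=5.7,interpolation=cv2.INTER_CUBIC))
g=lambda i:cv2.cvtColor(np.ascontiguousarray(i),cv2.COLOR_BGR2GRAY).astype(np.float32)
print(cv2.phaseCorrelate(g(a)[34:48,14:30],g(b)[34:48,14:30]))
E
```

```text
(array([-65.6,  -0.2, 110.1]), -1.56, 12.53) (array([ 6.840e+01, -1.000e-01,  1.065e+02]), -1.56, 12.53) (array([10.1, -0.2, 97.5]), -1.56, 12.53) [0.14054707 0.99174313 5.80397981] [ 0.161214   -0.27518178  0.0221549 ]
((0.09321776414925242, 0.45879114885380456), 0.9661947722236316)
```

View pics/cmp.png

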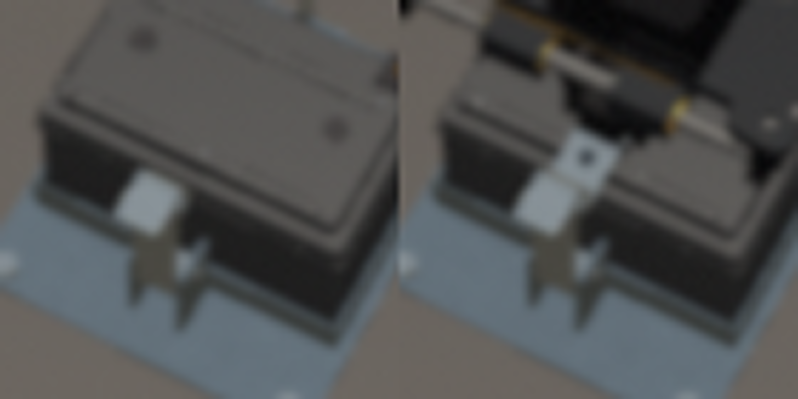

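The catch is back at its rest place (left (150,200), right (549,203); under 0.5 px of shift against 3–4 px if it were still pushed back). I check by easing up gently.

Call:
{"op": "carry_out", "data": {
  "moves": [
    [0, 0, -0.04, 0, 0, 0],
    [0, 0, -0.04, 0, 0, 0]
  ]
}}

```text
time: 18.48
ee_pos: [0.5561, 0.0227, 0.1256]
eef_rot: [0.994, 0.109, -0.014, 0.002]
ft_force: [3.6, 0.4, 1.4]
width: 0.0218
grip_force: 45.0
```

Call:
{"op": "carry_out", "data": {
  "moves": [
    [0, 0, -0.025, 0, 0, 0],
    [0, 0, -0.025, 0, 0, 0]
  ]
}}

```text
time: 18.73
ee_pos: [0.5559, 0.0226, 0.127]
eef_rot: [0.994, 0.109, -0.014, 0.002]
ft_force: [8.1, 1.9, -10.4]
width: 0.0215
grip_force: 45.0
```

```bash
python3 - <<'E'
from h import *
print(now(EYE),now(TIP),now(FOOT),read_state()['ft_force'],read_state()['torque'])
E
```

```text
(array([-65.8,  -0.2, 114.4]), -1.59, 12.53) (array([ 6.820e+01, -1.000e-01,  1.107e+02]), -1.59, 12.53) (array([  9.9,  -0.2, 101.8]), -1.59, 12.53) [  8.12772152   1.93745477 -10.37359685] [ 0.43730476 -2.1426725   0.01391655]
```

Resisted with about 10 N on pulling up, so it is held. I go back to neutral, then release.

Call:
{"op": "carry_out", "data": {
  "moves": [
    [0.005, 0, 0.03, 0, 0, 0],
    [0, 0, 0.02, 0, 0, 0],
    [0, 0, 0, 0, 0, 0],
    [0, 0, 0, 0, 0, 0]
  ]
}}

```text
time: 19.23
ee_pos: [0.5561, 0.0227, 0.1256]
eef_rot: [0.994, 0.109, -0.014, 0.002]
ft_force: [1.3, 0.2, 2.6]
width: 0.0217
grip_force: 45.0
```

```bash
python3 - <<'E'
from h import *
print(now(EYE),now(TIP),now(FOOT),read_state()['ft_force'],read_state()['torque'])
E
```

```text
(array([-65.7,  -0.2, 113. ]), -1.6, 12.53) (array([ 6.830e+01, -1.000e-01,  1.093e+02]), -1.6, 12.53) (array([ 10. ,  -0.2, 100.4]), -1.6, 12.53) [1.27604582 0.15079161 2.59071471] [ 0.27729111 -0.62924277 -0.00783345]
```

Call:
{"op": "carry_out", "data": {
  "moves": [
    [0, 0, 0, 0, 0, 0],
    [0, 0, 0, 0, 0, 0],
    [0, 0, 0, 0, 0, 0],
    [0, 0, 0, 0, 0, 0]
  ],
  "fingers": 50
}}

```text
time: 19.73
ee_pos: [0.5559, 0.0226, 0.1254]
eef_rot: [0.994, 0.109, -0.014, 0.002]
ft_force: [-0.2, 0.2, 0.4]
width: 0.0486
grip_force: 0.0
```

Call:
{"op": "carry_out", "data": {
  "moves": [
    [0, 0, -0.3, 0, 0, 0],
    [0, 0, -0.7, 0, 0, 0],
    [0, 0, -0.9, 0, 0, 0],
    [0, 0, -0.9, 0, 0, 0],
    [0, 0, -0.9, 0, 0, 0],
    [-0.5, 0, -0.9, 0, 0, 0],
    [-0.5, 0, -0.9, 0, 0, 0],
    [0, 0, 0, 0, 0, 0],
    [0, 0, 0, 0, 0, 0]
  ]
}}

```text
time: 20.85
ee_pos: [0.523, 0.0155, 0.3466]
eef_rot: [0.994, 0.109, -0.014, 0.002]
ft_force: [0.0, 0.3, -1.0]
width: 0.0497
grip_force: 0.0
```

```bash
python3 - <<'E'
from h import *
c=cam('wrist');im=c['pixels'][:,:,::-1];P=cloud(c)
M=R.from_euler('z',YAW,degrees=True).as_matrix()[:2,:2]
k=P.reshape(-1,3);d=(k[:,:2]-C)@M*1000;z=k[:,2]*1000
ok=(abs(d[:,0])<130)&(abs(d[:,1])<90)&(z<150);m=ok.reshape(480,640);v,u=np.where(m);print(u.min(),u.max(),v.min(),v.max())
def f(n,x0,x1,w,z0,z1):
    q=ok&(d[:,0]>x0)&(d[:,0]<x1)&(abs(d[:,1])<w)&(z>z0)&(z<z1)
    if q.sum(): print(n,q.sum(),d[q].min(0).round(1),d[q].max(0).round(1),d[q].mean(0).round(1),z[q].mean().round(1))
f('grip',-5,50,20,134,150);f('head',-100,-30,8,119,135);f('strip near grip',-40,-5,11,105,120);f('strip right',42,58,11,105,120);f('catch',58,110,15,120,140);f('eye rim',-100,-40,16,100,118.5)
cv2.imwrite('pics/w9.png',cv2.resize(im[0:300,100:540],(800,545),interpolation=cv2.INTER_CUBIC))
print(read_state()['time'])
E
```

```text
228 386 57 276
grip 1109 [ -0.  -11.6] [39.5 10.3] [20.6 -0.6] 140.8
head 454 [-86.7  -5.2] [-44.4   4.7] [-64.6  -0.3] 125.1
strip near grip 755 [-40. -11.] [-5.3  9.6] [-22.1  -0.5] 112.1
strip right 411 [ 42.1 -10.5] [57.4 10. ] [49.8 -0.3] 111.2
catch 827 [66.9 -9.8] [95.3 10.2] [81.6  0.1] 128.3
eye rim 889 [-89.3 -15.6] [-40.1  14. ] [-62.5  -0.8] 112.6
20.9
```

View pics/w9.png

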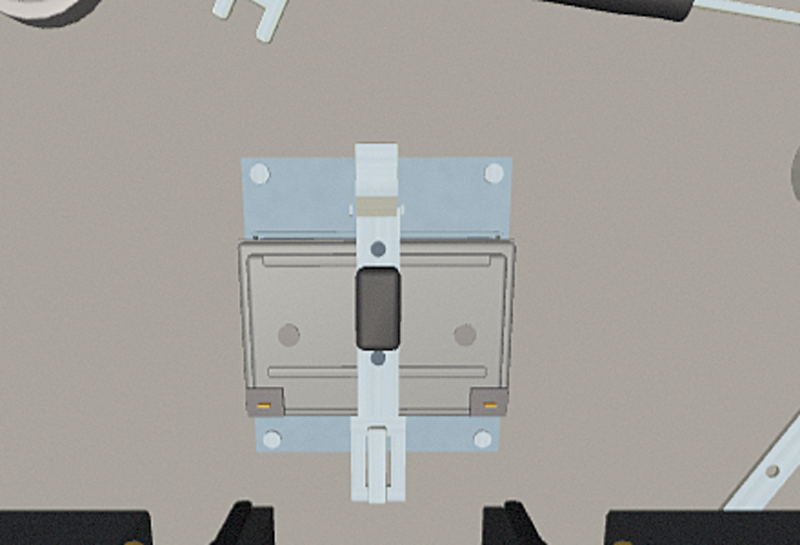

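The T-head at (377,465) lies over the eye with its rim all round. The grip is at tray x ≈ 20, the foot is between the ribs, and the catch's nose at (377,205) is over the free end, with the strip 111 mm high. Handing in.

```bash
python3 -c "
from h import *
print(r.close_job())"
```

```text
the job is handed in; nothing more can be done
None
```

The bar is hooked under the T-head and latched under the catch, with its foot in the lid's seat. The job was handed in at about 21 s, with felt forces staying below about 15 N and no bystander touched.

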